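# Refit the gear cover of the sharpening machine and lock its quarter-turn stud

### The job

The gear cover of the small felt-wheel sharpening machine is off: lay it on the machine's deck, slide it under the keeper until it is home, then press its wing stud down, turn it a quarter turn clockwise until its cross pin catches, and let go so that it stays down by itself. The catch under the cover is not always set square, so find its slot by feel and force nothing. Leave the oil bottle and the slip stone behind the work alone.

Things in the scene. Friction and masses are not known exactly. Their poses are not given: they have to be found in the camera images.
- cover: Aluminium pan 130x80x10 mm, 0.3-0.5 kg, open below, flat on the bench at the start. Origin: middle of its underside. +x points to its tongue (48 mm wide, 3 thick, sticks out 11 mm at the underside), z up. A black bar handle runs along y at x = +14 mm. A steel wing stud stands on the axis x = -40 mm, y = 0, in a spring; its cross pin hides inside the pan while the stud is up.
- cover_handle (a point): Middle of the cover's handle bar: 64 mm long along the cover's y, 10x10 mm in section, its underside 15 mm and its top 25 mm above the cover's top sheet. Axes as the cover's.
- machine: Small grey sharpening machine, 192x100x62 mm, fixed, felt wheel at its +x end (away from the robot). Origin: middle of its underside. In its flat top (deck) is an open well with two gears and the dark catch plate with a slot (31x6 mm); near +x a steel bridge, the keeper, stands across it, 11 mm high. More than 80 N between the cover (with its stud) and the machine bends them.
- machine_seat (a point): Point on the machine's deck, 62 mm above the bench, axes as the machine's. The cover is home when its origin and axes match this point: front edge stopped by the keeper, tongue under it. Lay the cover flat about 24 mm short (towards -x), where the keeper's flared ears leave 4 mm each side, then slide it +x to the stop. The catch plate lies 40 mm towards -x, 1 mm under the deck.
- stud_wing (a point): Middle of the top of the stud's wing, 52 mm above the deck or bench under the cover while the stud is up. Wing: 34 mm long along this point's y, 10 mm thick along its x, 22 mm high above a 30 mm round flange. The cross pin (24x4x4 mm) lies parallel below it.
- stud_press (a joint): How far the stud is pushed down (m). Spring: 2 N at 0, 6 N at the end stop at 0.0133. Off the slot the pin lands on the catch plate at 0.002; a little off it jams half in (lift it straight out before turning); over the slot it passes, is clear below the plate from 0.0115, and only then turns. Let go over the notch it rises to 0.009 and stays; let go in the slot it springs back to 0.
- stud_turn (a joint): Turn of the stud in the cover (rad), growing clockwise from above; 0: wing square across the cover (along y), 1.57: in line with it. Starts within 0.3 of 0, stays where left. The catch plate's slot lies up to 0.55 either side of 0 (seen in the well before it is covered) and takes the pin within about 0.1. The notch is 1.57 clockwise of the slot, 0.07 wide either way, a hard stop just after it.
- oil_bottle: Small oil bottle with a red cap, 41 mm wide, 118 mm tall, standing behind the cover. Origin: middle of its foot. Bystander.
- slip_stone: Grey slip stone, 30x100x12 mm, lying behind the machine. Origin: middle of its underside. Bystander.

How it is judged (in metres and radians):
On the way, in this order (a step that is already met when the one before it is completed fails the run):
1. the cover lies flat on the deck, home under the keeper (x of cover in the frame of machine_seat between -0.003 and 0.002 m and y of cover in the frame of machine_seat between -0.004 and 0.004 m and z of cover in the frame of machine_seat below 0.002 m and angle between the z axis of cover and the z axis of machine_seat, either way round below 0.03 rad), for 0.2 s.
2. the stud is pressed down past the catch plate (value of joint stud_press above 0.0105 m), for 0.1 s.
At the end, for the whole second after the job is handed in: The cover lies flat and home on the deck (within 3 mm short of the keeper, 4 mm sideways), at rest, and the released stud, turned at least 0.85 rad from square, is held down by its notch (8 to 10 mm down) (all of step 1 and value of joint stud_press between 0.0078 and 0.0102 m and value of joint stud_turn above 0.85 rad and linear speed of cover below 0.01 m/s); the robot touches nothing.
It fails at once if cover or stud is pressed against the machine with more than 80 N (contact force between cover and machine above 80 N).
It fails at once if the oil bottle is pushed aside by more than 30 mm (distance of oil_bottle from where it was at the start of the episode above 0.03 m).
It fails at once if the oil bottle is tipped (angle between oil_bottle's own z axis and vertical above 0.4 rad).
It fails at once if the slip stone is pushed aside by more than 30 mm (distance of slip_stone from where it was at the start of the episode above 0.03 m).
It also fails if it takes over 70 s, if anything falls off the work surface, if the arm or the gripper's body presses on something with over 40 N, if the wrist force passes 120 N, or if a joint passes its speed limit or range.

### The arm

A 7-joint arm with a two-finger parallel gripper is mounted at the origin on a cart in front of the work surface, level with it; the furniture and walls round the work are solid. World frame = base frame: x ahead of the robot, y to its left, z up, the work surface at z = 0. Lengths are in m, angles in degrees, forces in N, time in s.
With the tool pointing down it reaches from about 0.425 to 0.8 m from the base axis. Payload 8.3 kg.
Tool frame: the origin (TCP) lies midway between the tips of the shut fingers; the grasp point (between the pads) lies 19 mm behind it; z points along the fingers, x is the direction in which the jaws open and shut, and the axes are right-handed (so a half turn about z gives the same grasp; the last joint's range is limited). The gripper opens to 85 mm and grips with 20 to 120 N. Pads are 22 mm wide; open, the fingers measure 114 mm over their backs; the gripper's body (76 mm by 85 mm) begins 54 mm behind the grasp point. The pads swing forward as they close: fully open they stand 13 mm farther back than shut.
Start: joints at [-78.432, 21.967, 0.94, 78.501, -0.361, 79.538, -2.664], TCP at [0.164, 0.603, 0.231] pointing down, gripper open.
Joint ranges: [-169.22, 169.22], [-14.56, 117.87], [-87.37, 89.26], [10.42, 133.3], [-82.24, 262.24], [0.94, 117.77], [-172.7, 172.7]. Speed limits (degrees/s): [136.94, 136.94, 172.46, 172.46, 180, 180, 180].

### API

Orientations are given as [roll, pitch, yaw] about the fixed x, y, z axes, in that order (R = Rz(yaw) Ry(pitch) Rx(roll)).
In Python, from plant import arm gives the robot as it stands.
- The arm moves only by the tool send_rows, never from a script. Its argument "rows" is a list of rows, each a list of 3 entries, a list of its own where there are three numbers: the shift along the tool's x, y, z in m, then the turn, a rotation vector about the tool's x, y, z in rad, then the closure, from 0 (fully open) to 1 (shut). A call has 1 to 20 rows; each row is the pose to reach, as a shift and turn from the pose commanded when the call began, along the tool's axes at that moment; what a row does not reach only later rows make up. A row lasts 1/10 s, in which the tool goes at most 50 mm and 8.59 degrees, less where a joint would pass 70% of its speed; a pose out of reach is approached as far as the arm can. A call with a gripper value outside its range is refused whole. The fingers move at their own pace and stop on an object; the grip force is fixed at half the most. Time passes only in rows, so rows that repeat a pose let the fingers close. It gives the time, the measured TCP pose, the force and the opening at its end, in the units of the state.
- arm.state(): the state, without advancing time (a new reading comes with each control period).
- arm.get_image(name): name is "side" or "top" or "wrist"; returns a dict with "frame" (384x512x3 uint8, red, green, blue), "fx", "fy", "cx", "cy" (pixels), "world_to_cam" (4x4, takes a point from world to camera coordinates); the wrist camera has in their place "tool_from_camera" (4x4, takes a point from camera to tool coordinates, whose origin is the TCP and whose axes are the tool frame's). Camera axes: x right, y down, z forward; pixel columns grow to the right and rows downward; lengths in m; the calibration is good to about 2 mm. A picture is of the moment at which its call begins: read the wrist's pose just before it. There is no depth.
- arm.sign_off(): hands the job in, once; it reports no verdict.
The state is a dict: "clock": time; "q": joint angles; "joint_velocities": joint speeds; "tau": joint torques, N m; "position": TCP position; "tcp_rot": TCP orientation; "contact_force": force on the tool from outside, world axes, zero at the start; "ft_torque": the same for the moment, N m; "width": finger opening in m.
Only numpy, scipy, OpenCV 4.12 (cv2) and the standard library are available. Lean on these libraries where they do the work, as an engineer would, in place of code of your own. Each camera call takes 0.05 s, during which the arm holds its last target. There are 200 camera calls.

## Working session

There is one attempt and no reset: what is moved stays moved. The work goes in short steps, Python scripts to look and compute and a tool call to move; the robot and the scene stay as the last step left them, time stands still between calls to the robot, and variables do not carry over. Pictures are saved under pics/ and viewed, about 8 in all and at most 12, crops included, and the job is handed in when it is done.

Besides the shell and the picture viewer there is one more tool, called after "Request:" in YAML: its name, and indented under it one key for each argument. send_rows: Moves the arm, as the interface text tells. Its arguments: {"type":"object","properties":{"rows":{"type":"array"}},"required":["rows"]}

```bash
ls; mkdir -p pics; cat > h.py <<'E'
from plant import arm
import numpy as np, cv2
from scipy.spatial.transform import Rotation as R
def grab(n,name):
    s=arm.state(); im=arm.get_image(n); cv2.imwrite(f'pics/{name}.png',im['frame'][:,:,::-1])
    K=np.array([[im['fx'],0,im['cx']],[0,im['fy'],im['cy']],[0,0,1]])
    if 'world_to_cam' in im: T=np.linalg.inv(np.array(im['world_to_cam']))
    else:
        B=np.eye(4);B[:3,:3]=R.from_euler('xyz',s['tcp_rot'],degrees=True).as_matrix();B[:3,3]=s['position'];T=B@np.array(im['tool_from_camera'])
    np.savez(f'pics/{name}.npz',K=K,T=T); return im['frame'],K,T
def ray(K,T,u,v,z):
    d=T[:3,:3]@np.linalg.inv(K)@np.array([u,v,1.]); o=T[:3,3]; return o+d*(z-o[2])/d[2]
def load(name):
    f=np.load(f'pics/{name}.npz'); return f['K'],f['T']
E
python3 - <<'E'
from h import *
print(arm.state())
f=[]
for n in('top','side'):
    a,K,T=grab(n,n+'0');print(n,K,T);f.append(a)
cv2.imwrite('pics/both.png',np.vstack([f[0],f[1]])[:,:,::-1])
E
```

```text
pics
{'clock': 0.0, 'q': array([-78.43381771,  22.01440008,   0.93674912,  78.56158444,
        -0.36197814,  79.53874992,  -2.66414733]), 'joint_velocities': array([-0.03848046,  0.01618784,  0.00843504, -0.05232304,  0.04293995,
        0.04119105, -0.00572543]), 'tau': array([-4.36209166e-04, -6.27605081e+01,  8.43966510e-01, -3.71823907e+01,
        1.64882670e-02,  1.41633252e-02, -7.60752783e-06]), 'position': array([0.16336579, 0.60274368, 0.23028576]), 'tcp_rot': array([1.79999510e+02, 1.11970809e-01, 7.48347929e+01]), 'contact_force': array([ 0.02809937, -0.28951302, -0.21887942]), 'ft_torque': array([-0.03450448, -0.02305381, -0.00438835]), 'width': 0.08515802764072516}
top [[432.56003485   0.         245.86467335]
 [  0.         432.56003485 193.49777517]
 [  0.           0.           1.        ]] [[-0.00646279 -0.9754036   0.22033169  0.37170485]
 [-0.99997571  0.0068786   0.00112002 -0.28569203]
 [-0.00260804 -0.2203191  -0.97542437  0.92284192]
 [ 0.          0.          0.          1.        ]]
side [[401.08736014   0.         262.44926202]
 [  0.         401.08736014 191.43501271]
 [  0.           0.           1.        ]] [[-0.89894077 -0.28256337  0.33475876  0.26294182]
 [-0.43755022  0.54192403 -0.71754313  0.34337222]
 [ 0.02133759 -0.79150255 -0.61079328  0.59318878]
 [ 0.          0.          0.          1.        ]]
```

View pics/top0.png

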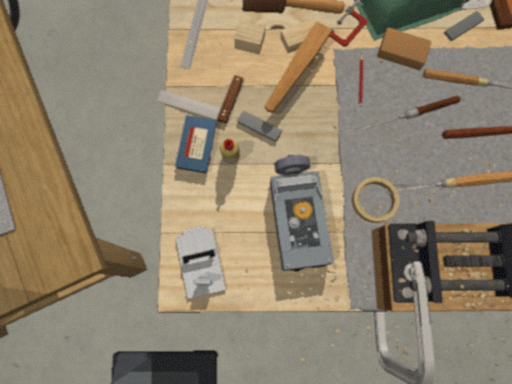

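View pics/side0.png

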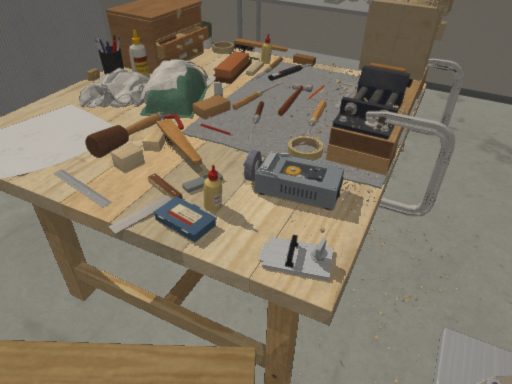

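The top view shows the cover at about (201,262) with its tongue up-image (+x), the machine at (302,225), the bottle at (229,148) and the stone at (259,126). I'll enlarge the work.

```bash
python3 - <<'E'
from h import *
K,T=load('top0')
for n,u,v,z in [('cover',201,262,.01),('mach',302,225,.062),('bottle',229,148,.1),('stone',259,126,.012)]: print(n,ray(K,T,u,v,z).round(3))
a=cv2.imread('pics/top0.png')
c=cv2.resize(a[220:305,165:235],None,fx=5.5,fy=5.5,interpolation=cv2.INTER_CUBIC)
m=cv2.resize(a[150:275,262:337],None,fx=4.7,fy=4.7,interpolation=cv2.INTER_CUBIC)
H=max(c.shape[0],m.shape[0]);o=np.zeros((H,c.shape[1]+m.shape[1],3),np.uint8)
o[:c.shape[0],:c.shape[1]]=c;o[:m.shape[0],c.shape[1]:]=m;print(o.shape,c.shape)
cv2.imwrite('pics/crop1.png',o)
E
```

```text
cover [ 0.432 -0.19   0.01 ]
mach [ 0.501 -0.397  0.062]
bottle [ 0.651 -0.252  0.1  ]
stone [ 0.732 -0.315  0.012]
(588, 737, 3) (468, 385, 3)
```

View pics/crop1.png

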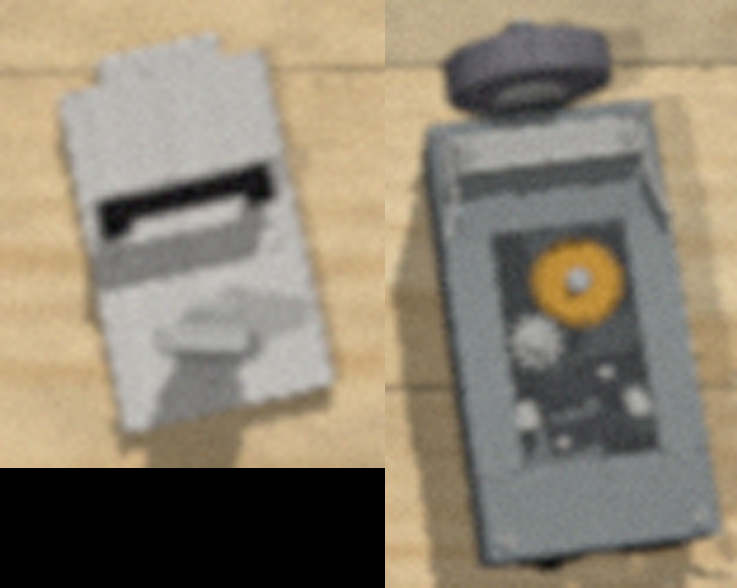

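```bash
python3 - <<'E'
from h import *
K,T=load('top0')
def rep(n,P):
    c=P.mean(0); x=P[0]+P[1]-P[2]-P[3]; print(n,c.round(4),'yaw',np.degrees(np.arctan2(x[1],x[0])).round(2),'L',(np.linalg.norm(x)/2).round(4),'W',(np.linalg.norm(P[0]+P[2]-P[1]-P[3])/2).round(4)); return c
C=np.array([ray(K,T,u/5.5+165,v/5.5+220,.010) for u,v in[(62,97),(265,52),(127,432),(330,385)]])
M=np.array([ray(K,T,(u-385)/4.7+262,v/4.7+150,.062) for u,v in[(430,128),(650,100),(485,562),(718,535)]])
rep('cover',C);rep('mach',M)
s=arm.state();print(s['position'],s['tcp_rot'])
E
```

```text
cover [ 0.4289 -0.1891  0.01  ] yaw 12.03 L 0.1284 W 0.0786
mach [ 0.512  -0.3961  0.062 ] yaw 6.0 L 0.1893 W 0.0979
[0.1634025  0.60279814 0.23037149] [1.79998548e+02 1.00691538e-01 7.48338843e+01]
```

```bash
cat >> h.py <<'E'
def rel(p,yaw):
    """shift (tool axes) and rotvec from the present pose (taken as commanded) to world p, tool down with yaw deg"""
    s=arm.state();B=R.from_euler('xyz',s['tcp_rot'],degrees=True)
    t=R.from_euler('xyz',[180,0,yaw],degrees=True)
    return B.inv().apply(np.array(p)-s['position']).round(4).tolist(),(B.inv()*t).as_rotvec().round(4).tolist()
def st():
    s=arm.state();print(round(s['clock'],2),s['position'].round(4),s['tcp_rot'].round(2),'F',s['contact_force'].round(1),'M',s['ft_torque'].round(2),'w',round(s['width'],4))
E
python3 - <<'E'
from h import *
print(rel([.50,.22,.25],45));print(rel([.443,-.186,.25],12))
s=arm.get_image('wrist');print(np.array(s['tool_from_camera']).round(3),s['fx'])
E
```

```text
([-0.2814, 0.425, -0.0191], [0.0005, 0.0017, 0.5207])
([-0.6882, 0.4762, -0.0184], [0.001, 0.0016, 1.0967])
[[ 1.     0.     0.    -0.001]
 [-0.     0.953  0.304 -0.078]
 [ 0.    -0.304  0.953 -0.143]
 [ 0.     0.     0.     1.   ]] 299.9616303056251
```

Request:
send_rows:
  rows:
    - [[-0.28, 0.425, -0.02], [0, 0.0017, 0.52], 0.0]
    - [[-0.28, 0.425, -0.02], [0, 0.0017, 0.52], 0.0]
    - [[-0.28, 0.425, -0.02], [0, 0.0017, 0.52], 0.0]
    - [[-0.28, 0.425, -0.02], [0, 0.0017, 0.52], 0.0]
    - [[-0.28, 0.425, -0.02], [0, 0.0017, 0.52], 0.0]
    - [[-0.28, 0.425, -0.02], [0, 0.0017, 0.52], 0.0]
    - [[-0.28, 0.425, -0.02], [0, 0.0017, 0.52], 0.0]
    - [[-0.28, 0.425, -0.02], [0, 0.0017, 0.52], 0.0]
    - [[-0.28, 0.425, -0.02], [0, 0.0017, 0.52], 0.0]
    - [[-0.688, 0.476, -0.018], [0, 0.0017, 1.097], 0.6]
    - [[-0.688, 0.476, -0.018], [0, 0.0017, 1.097], 0.6]
    - [[-0.688, 0.476, -0.018], [0, 0.0017, 1.097], 0.6]
    - [[-0.688, 0.476, -0.018], [0, 0.0017, 1.097], 0.6]
    - [[-0.688, 0.476, -0.018], [0, 0.0017, 1.097], 0.6]
    - [[-0.688, 0.476, -0.018], [0, 0.0017, 1.097], 0.6]
    - [[-0.688, 0.476, -0.018], [0, 0.0017, 1.097], 0.6]
    - [[-0.688, 0.476, -0.018], [0, 0.0017, 1.097], 0.6]
    - [[-0.688, 0.476, -0.018], [0, 0.0017, 1.097], 0.6]
    - [[-0.688, 0.476, -0.018], [0, 0.0017, 1.097], 0.6]
    - [[-0.688, 0.476, -0.018], [0, 0.0017, 1.097], 0.6]

```text
clock: 2.15
position: [0.4423, -0.1868, 0.2492]
tcp_rot: [-180.0, -0.1, 11.8]
contact_force: [0.9, -0.2, -0.9]
width: 0.0343
```

```bash
python3 - <<'E'
from h import *
st();grab('wrist','w1');st()
print(rel([.49,-.33,.27],6))
E
```

```text
2.15 [ 0.4423 -0.1868  0.2492] [-1.7995e+02 -5.0000e-02  1.1760e+01] F [ 0.9 -0.2 -0.9] M [0.07 0.01 0.08] w 0.0343
2.2 [ 0.4428 -0.185   0.249 ] [-1.7993e+02 -5.0000e-02  1.1940e+01] F [ 0.4  1.1 -0.2] M [0.04 0.05 0.02] w 0.0342
([0.0162, 0.1516, -0.0212], [-0.0013, -0.0008, 0.1038])
```

View pics/w1.png

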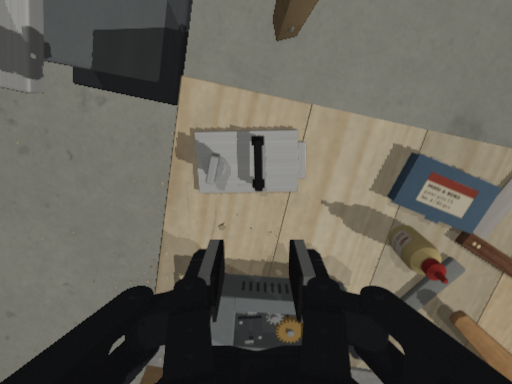

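```bash
python3 - <<'E'
from h import *
K,T=load('w1');a=cv2.imread('pics/w1.png')
g=a.max(2)
m=np.zeros_like(g);m[130:195,245:270]=(g[130:195,245:270]<60)*255
ys,xs=np.nonzero(m);print('handle',len(xs),cv2.minAreaRect(np.c_[xs,ys].astype(np.float32)))
(c,wh,an)=cv2.minAreaRect(np.c_[xs,ys].astype(np.float32));bp=cv2.boxPoints((c,wh,an))
P=np.array([ray(K,T,u,v,.035) for u,v in bp]);print(P.round(4),P.mean(0).round(4))
# cover: grey low-sat
hsv=cv2.cvtColor(a,cv2.COLOR_BGR2HSV);mm=np.zeros_like(g);mm[120:205,188:312]=((hsv[120:205,188:312,1]<45))*255
mm=cv2.morphologyEx(mm,cv2.MORPH_CLOSE,np.ones((5,5)));cs,_=cv2.findContours(mm,0,2);c=max(cs,key=cv2.contourArea)
r=cv2.minAreaRect(c);print(r)
Q=np.array([ray(K,T,u,v,.005) for u,v in cv2.boxPoints(r)]);print(Q.round(4),Q.mean(0).round(4))
print(rel([.50,-.395,.30],6))
E
```

```text
handle 483 ((257.0, 163.0), (54.0, 12.0), 90.0)
[[ 0.4283 -0.152   0.035 ]
 [ 0.4421 -0.1491  0.035 ]
 [ 0.456  -0.2137  0.035 ]
 [ 0.4415 -0.2167  0.035 ]] [ 0.442  -0.1829  0.035 ]
((250.40386962890625, 160.90745544433594), (62.30966567993164, 111.84801483154297), 88.91908264160156)
[[ 0.3564 -0.1637  0.005 ]
 [ 0.4944 -0.1323  0.005 ]
 [ 0.5167 -0.2116  0.005 ]
 [ 0.3698 -0.2452  0.005 ]] [ 0.4343 -0.1882  0.005 ]
([0.0126, 0.2172, -0.0512], [-0.0013, -0.0008, 0.1038])
```

The wrist view confirms the cover at (250,161) in pixels, its handle at (257,163), and puts the cover centre at ≈(0.429,-0.189), yaw ≈12.4°. Next I look at the well from above the machine.

Request:
send_rows:
  rows:
    - [[0.0126, 0.2172, -0.0512], [0, 0, 0.1038], 0.6]
    - [[0.0126, 0.2172, -0.0512], [0, 0, 0.1038], 0.6]
    - [[0.0126, 0.2172, -0.0512], [0, 0, 0.1038], 0.6]
    - [[0.0126, 0.2172, -0.0512], [0, 0, 0.1038], 0.6]
    - [[0.0126, 0.2172, -0.0512], [0, 0, 0.1038], 0.6]
    - [[0.0126, 0.2172, -0.0512], [0, 0, 0.1038], 0.6]
    - [[0.0126, 0.2172, -0.0512], [0, 0, 0.1038], 0.6]
    - [[0.0126, 0.2172, -0.0512], [0, 0, 0.1038], 0.6]

```text
clock: 3.0
position: [0.5012, -0.393, 0.2998]
tcp_rot: [-179.8, -0.1, 6.2]
contact_force: [0.1, 0.3, 0.4]
width: 0.0343
```

```bash
python3 - <<'E'
from h import *
st();a,K,T=grab('wrist','w2')
b=a[100:250,170:370,::-1];cv2.imwrite('pics/w2c.png',cv2.resize(b,None,fx=4,fy=4,interpolation=cv2.INTER_CUBIC))
E
```

```text
3.0 [ 0.5012 -0.393   0.2998] [-1.7984e+02 -8.0000e-02  6.2000e+00] F [0.1 0.3 0.4] M [ 0.05  0.01 -0.01] w 0.0343
```

View pics/w2c.png

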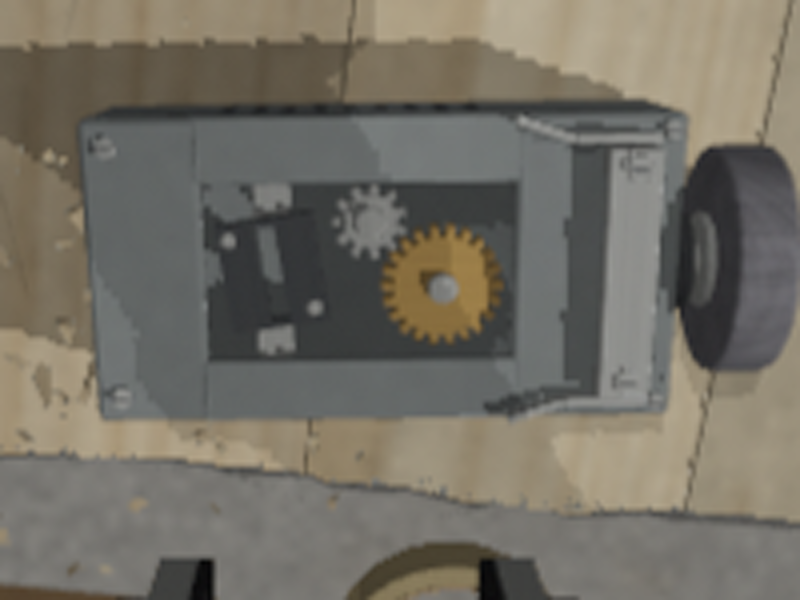

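```bash
python3 - <<'E'
from h import *
K,T=load('w2')
P=lambda L,z:np.array([ray(K,T,u/4+170,v/4+100,z) for u,v in L])
D=P([(685,115),(660,412),(80,118),(103,417)],.062);x=D[0]+D[1]-D[2]-D[3];yaw=np.arctan2(x[1],x[0]);c=D.mean(0)
print('deck',c.round(4),'yaw',np.degrees(yaw).round(2),np.linalg.norm(x)/2,np.linalg.norm(D[0]+D[2]-D[1]-D[3])/2)
M=np.array([[np.cos(yaw),np.sin(yaw)],[-np.sin(yaw),np.cos(yaw)]])
loc=lambda L,z:((P(L,z)-c)[:,:2]@M.T*1000).round(1).tolist()
print('deck',loc([(685,115),(660,412),(80,118),(103,417)],.062))
print('well',loc([(205,183),(518,181),(515,355),(208,358)],.062))
p=loc([(222,220),(312,208),(325,320),(238,330)],.061);print('plate',p,np.mean(p,0))
p=np.array(p);print('long dir deg from y',[np.degrees(np.arctan2(-(a-b)[0],(a-b)[1])).round(1) for a,b in((p[0],p[3]),(p[1],p[2]))],'short',[np.degrees(np.arctan2(*(b-a)[::-1])).round(1) for a,b in((p[0],p[1]),(p[3],p[2]))])
print('slot',loc([(257,222),(275,222),(270,290),(290,290)],.061))
print('screws',loc([(272,195),(277,340)],.055), 'pins',loc([(229,241),(316,307)],.061))
print('keeper rear top',loc([(610,150),(600,395)],.073),'dark',loc([(572,150),(565,395)],.062),'keep front',loc([(662,150),(655,395)],.073),'ears',loc([(518,120),(573,137),(487,408),(560,392)],.073))
E
```

```text
deck [ 0.5136 -0.3975  0.062 ] yaw 6.61 0.18749668868969227 0.09796263333417453
deck [[94.1, 48.8], [93.4, -48.8], [-94.0, 49.2], [-93.5, -49.2]]
well [[-56.0, 28.8], [42.9, 28.7], [44.0, -28.5], [-57.4, -28.8]]
plate [[-51.2, 16.8], [-22.3, 20.5], [-18.6, -16.4], [-47.3, -19.6]] [-34.85    0.325]
long dir deg from y [np.float64(6.1), np.float64(5.7)] short [np.float64(7.3), np.float64(6.4)]
slot [[-40.0, 16.1], [-34.2, 16.1], [-36.4, -6.2], [-29.9, -6.2]]
screws [[-35.3, 23.8], [-34.9, -24.7]] pins [[-49.2, 10.0], [-21.5, -12.0]]
keeper rear top [[69.0, 39.5], [70.5, -39.0]] dark [[59.5, 38.3], [61.2, -42.5]] keep front [[84.9, 39.3], [88.3, -39.2]] ears [[40.7, 48.6], [57.6, 43.4], [33.9, -43.2], [57.4, -37.9]]
```

The well is clear: the catch plate sits at crop (274,270), 35 mm behind the machine's middle, turned about 6.5° CCW (stud_turn ≈ -0.12). The keeper's rear edge at +70 mm agrees with a seat at +5 mm. Picking up the cover now.

```bash
python3 - <<'E'
from h import *
st();print(rel([.4426,-.186,.10],12.4));print(rel([.4426,-.186,.014],12.4))
K,T=load('w1');a=cv2.imread('pics/w1.png')
o=cv2.resize(a[120:205,185:315],None,fx=6,fy=6,interpolation=cv2.INTER_CUBIC);cv2.imwrite('pics/w1c.png',o)
E
```

```text
3.05 [ 0.5012 -0.393   0.3001] [-1.7985e+02 -1.1000e-01  6.2000e+00] F [-0.5  0.2 -0.3] M [ 0.03 -0.02  0.  ] w 0.034
([-0.0363, -0.2116, 0.2006], [-0.0024, -0.002, -0.1082])
([-0.0364, -0.2114, 0.2866], [-0.0024, -0.002, -0.1082])
```

View pics/w1c.png

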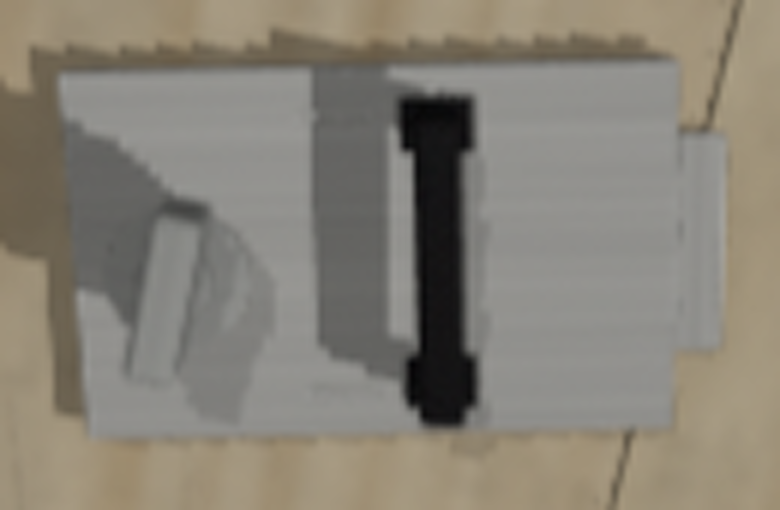

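```bash
python3 - <<'E'
from h import *
K,T=load('w1')
P=lambda L,z:np.array([ray(K,T,u/6+185,v/6+120,z) for u,v in L])
D=P([(677,60),(670,428),(60,72),(90,437)],.010);x=D[0]+D[1]-D[2]-D[3];yaw=np.arctan2(x[1],x[0]);c=D.mean(0)
print(c,np.degrees(yaw),np.linalg.norm(x)/2,np.linalg.norm(D[0]+D[2]-D[1]-D[3])/2)
M=np.array([[np.cos(yaw),np.sin(yaw)],[-np.sin(yaw),np.cos(yaw)]])
loc=lambda L,z:((P(L,z)-c)[:,:2]@M.T*1000).round(1)
w=loc([(162,215),(205,218),(135,375),(175,380)],.052);print('wing',w.tolist(),w.mean(0));d=w[0]+w[1]-w[2]-w[3];print('turn cw',np.arctan2(d[0],d[1]))
h=loc([(400,96),(473,96),(410,422),(470,422)],.035);print('handle',h.tolist(),h.mean(0))
hc=c[:2]+M.T@np.array([.014,0]);print('handle from cover',hc)
E
```

```text
[ 0.43058377 -0.18877263  0.01      ] 12.781700055804816 0.1286137376785475 0.07980963173058217
wing [[-38.7, 16.8], [-30.6, 16.0], [-46.0, -14.6], [-38.2, -15.7]] [-38.375   0.625]
turn cw 0.23188550938477603
handle [[6.7, 36.4], [21.0, 36.1], [7.3, -30.2], [19.7, -30.4]] [13.675  2.975]
handle from cover [ 0.44423685 -0.18567531]
```

Request:
send_rows:
  rows:
    - [[-0.0355, -0.2116, 0.15], [-0.002, -0.002, -0.112], 0.6]
    - [[-0.0355, -0.2116, 0.15], [-0.002, -0.002, -0.112], 0.6]
    - [[-0.0355, -0.2116, 0.15], [-0.002, -0.002, -0.112], 0.6]
    - [[-0.0355, -0.2116, 0.15], [-0.002, -0.002, -0.112], 0.6]
    - [[-0.0355, -0.2116, 0.15], [-0.002, -0.002, -0.112], 0.6]
    - [[-0.0355, -0.2116, 0.15], [-0.002, -0.002, -0.112], 0.6]
    - [[-0.0355, -0.2116, 0.19], [-0.002, -0.002, -0.112], 0.6]
    - [[-0.0355, -0.2116, 0.22], [-0.002, -0.002, -0.112], 0.6]
    - [[-0.0355, -0.2116, 0.24], [-0.002, -0.002, -0.112], 0.6]
    - [[-0.0355, -0.2114, 0.26], [-0.002, -0.002, -0.112], 0.6]
    - [[-0.0355, -0.2114, 0.275], [-0.002, -0.002, -0.112], 0.6]
    - [[-0.0355, -0.2114, 0.285], [-0.002, -0.002, -0.112], 0.6]
    - [[-0.0355, -0.2114, 0.285], [-0.002, -0.002, -0.112], 0.6]

```text
clock: 4.35
position: [0.4426, -0.188, 0.0148]
tcp_rot: [180.0, 0.1, 12.5]
contact_force: [-0.4, -0.2, 1.6]
width: 0.0342
```

Request:
send_rows:
  rows:
    - [[0, 0, 0], [0, 0, 0], 1.0]
    - [[0, 0, 0], [0, 0, 0], 1.0]
    - [[0, 0, 0], [0, 0, 0], 1.0]
    - [[0, 0, 0], [0, 0, 0], 1.0]
    - [[0, 0, 0], [0, 0, 0], 1.0]
    - [[0, 0, 0], [0, 0, 0], 1.0]

```text
clock: 4.95
position: [0.4439, -0.1887, 0.0165]
tcp_rot: [179.9, -0.1, 12.5]
contact_force: [-1.4, 0.5, 6.8]
width: 0.0083
```

Request:
send_rows:
  rows:
    - [[0, 0, -0.005], [0, 0, 0], 1.0]
    - [[0, 0, -0.02], [0, 0, 0], 1.0]
    - [[0, 0, -0.04], [0, 0, 0], 1.0]
    - [[0, 0, -0.07], [0, 0, 0], 1.0]
    - [[0, 0, -0.1], [0, 0, 0], 1.0]
    - [[0, 0, -0.12], [0, 0, 0], 1.0]
    - [[0, 0, -0.12], [0, 0, 0], 1.0]
    - [[0, 0, -0.12], [0, 0, 0], 1.0]
    - [[0, 0, -0.12], [0, 0, 0], 1.0]
    - [[0, 0, -0.12], [0, 0, 0], 1.0]

```text
clock: 5.95
position: [0.4422, -0.1881, 0.1343]
tcp_rot: [180.0, 0.2, 12.4]
contact_force: [0.6, -0.1, -4.6]
width: 0.0083
```

```bash
python3 - <<'E'
from h import *
st();a,K,T=grab('wrist','w3')
st()
E
```

```text
5.95 [ 0.4422 -0.1881  0.1343] [179.98   0.18  12.44] F [ 0.6 -0.1 -4.6] M [-0.03 -0.12 -0.01] w 0.0083
6.0 [ 0.4424 -0.1882  0.1345] [1.7996e+02 1.7000e-01 1.2440e+01] F [-1.1  0.  -5.2] M [ 0.   -0.05 -0.02] w 0.0087
```

View pics/w3.png

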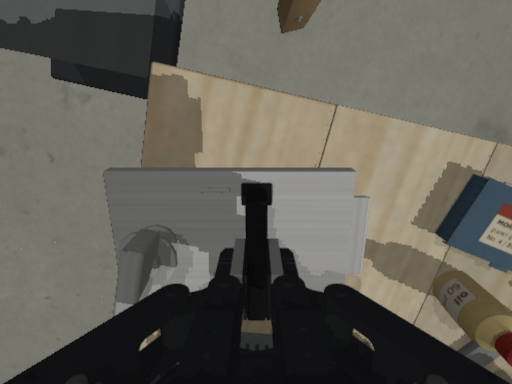

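```bash
python3 - <<'E'
from h import *
im=arm.get_image('wrist');Tc=np.array(im['tool_from_camera']);K,_=load('w3')
def tp(u,v,z): return (ray(K,Tc,u,v,z)*1000).round(1)
for n,p,z in[('edge L',(106,169),.0065),('edge R',(352,169),.0065),('front near bottom',(362,274),.0065),('tongue top R',(368,197),.0135),('handle end',(256,183),-.0185)]: print(n,tp(*p,z))
E
```

```text
edge L [-76.9 -43.5   6.5]
edge R [ 48.  -43.5   6.5]
front near bottom [59.6 17.5  6.5]
tongue top R [ 60.5 -26.3  13.5]
handle end [ -0.7 -42.9 -18.5]
```

```bash
python3 - <<'E'
from h import *
st();print(rel([.509,-.4004,.134],6.5));print(rel([.509,-.4004,.09],6.5))
E
```

```text
6.05 [ 0.4425 -0.1882  0.1346] [1.7996e+02 1.5000e-01 1.2440e+01] F [ 0.   0.1 -4. ] M [-0.04 -0.15  0.  ] w 0.0082
([0.0192, 0.2215, 0.0007], [0.0009, 0.0026, 0.1037])
([0.0194, 0.2215, 0.0447], [0.0009, 0.0026, 0.1037])
```

Request:
send_rows:
  rows:
    - [[0.003, 0.03, 0], [0, 0, 0.015], 1.0]
    - [[0.006, 0.07, 0], [0, 0, 0.035], 1.0]
    - [[0.009, 0.11, 0], [0, 0, 0.055], 1.0]
    - [[0.013, 0.15, 0], [0, 0, 0.075], 1.0]
    - [[0.017, 0.19, 0], [0, 0, 0.095], 1.0]
    - [[0.0192, 0.215, 0], [0, 0.001, 0.1037], 1.0]
    - [[0.0192, 0.2215, 0.01], [0, 0.002, 0.1037], 1.0]
    - [[0.0192, 0.2215, 0.025], [0, 0.002, 0.1037], 1.0]
    - [[0.0192, 0.2215, 0.04], [0, 0.002, 0.1037], 1.0]
    - [[0.0192, 0.2215, 0.045], [0, 0.002, 0.1037], 1.0]
    - [[0.0192, 0.2215, 0.045], [0, 0.002, 0.1037], 1.0]
    - [[0.0192, 0.2215, 0.045], [0, 0.002, 0.1037], 1.0]
    - [[0.0192, 0.2215, 0.045], [0, 0.002, 0.1037], 1.0]

```text
clock: 7.35
position: [0.5101, -0.4005, 0.0916]
tcp_rot: [179.9, -0.1, 6.5]
contact_force: [-0.1, -0.6, -4.8]
width: 0.0089
```

```bash
python3 - <<'E'
from h import *
st();a,K,T=grab('wrist','w4');b,_,_=grab('side','s4');t,_,_=grab('top','t4')
A=cv2.resize(a,(400,300));B=cv2.resize(b[130:220,230:360],(400,277),interpolation=cv2.INTER_CUBIC);C=cv2.resize(t[150:290,250:355],(400,533),interpolation=cv2.INTER_CUBIC)
o=np.zeros((580,800,3),np.uint8);o[:300,:400]=A;o[300:577,:400]=B;o[:533,400:]=C
cv2.imwrite('pics/c4.png',o[:,:,::-1])
E
```

```text
7.35 [ 0.5101 -0.4005  0.0916] [ 1.7989e+02 -1.4000e-01  6.5400e+00] F [-0.1 -0.6 -4.8] M [ 0.01 -0.05 -0.07] w 0.0089
```

View pics/c4.png

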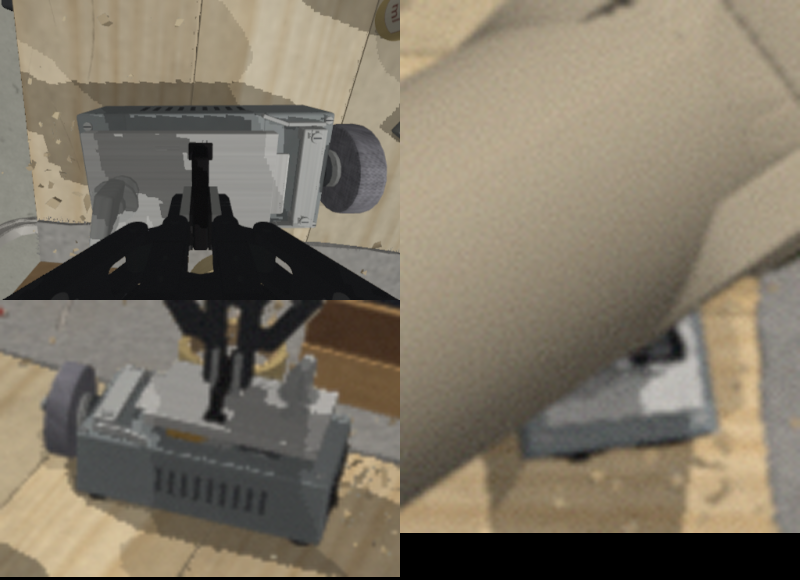

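```bash
python3 - <<'E'
from h import *
im=arm.get_image('wrist');Tc=np.array(im['tool_from_camera']);K,_=load('w4')
g=cv2.imread('pics/w4.png');gr=cv2.cvtColor(g,cv2.COLOR_BGR2GRAY).astype(int)
print(gr[130:185:1,200].tolist());print(gr[130:185,300].tolist())
print(gr[225,345:425].tolist());print(gr[205,345:425].tolist())
for v in(145,147,149,151): print(v,(ray(K,Tc,220,v,.0296)*1000).round(1))
for u in(368,380,384): print(u,(ray(K,Tc,u,225,.0135)*1000).round(1),(ray(K,Tc,u,225,.0186)*1000).round(1))
st()
E
```

```text
[95, 96, 97, 97, 93, 75, 59, 49, 38, 31, 31, 42, 54, 58, 60, 74, 94, 88, 71, 71, 71, 71, 71, 71, 71, 71, 71, 71, 72, 71, 71, 71, 71, 71, 70, 69, 72, 77, 83, 83, 91, 125, 121, 95, 95, 95, 95, 95, 95, 94, 94, 93, 92, 93, 94]
[93, 94, 94, 94, 81, 64, 59, 59, 59, 59, 59, 60, 59, 59, 66, 86, 108, 116, 97, 72, 72, 73, 72, 72, 72, 71, 71, 71, 71, 71, 71, 71, 71, 71, 71, 71, 72, 79, 83, 85, 88, 118, 145, 153, 152, 152, 152, 151, 151, 150, 149, 149, 149, 149, 150]
[151, 152, 158, 171, 172, 172, 169, 169, 170, 169, 166, 165, 164, 165, 169, 171, 171, 171, 170, 168, 171, 181, 144, 86, 86, 87, 87, 87, 87, 87, 86, 85, 74, 70, 76, 76, 88, 110, 142, 162, 161, 160, 160, 160, 161, 159, 158, 158, 160, 161, 161, 159, 158, 158, 160, 160, 158, 160, 162, 165, 165, 161, 161, 164, 155, 109, 84, 84, 82, 74, 52, 35, 41, 45, 45, 46, 45, 45, 45, 58]
[171, 171, 171, 172, 172, 171, 171, 172, 169, 170, 170, 170, 168, 166, 165, 166, 169, 171, 173, 172, 172, 168, 167, 184, 167, 90, 86, 87, 87, 87, 87, 87, 87, 86, 83, 69, 73, 77, 83, 95, 121, 150, 163, 160, 160, 161, 161, 161, 159, 157, 159, 161, 163, 162, 161, 161, 160, 162, 163, 160, 161, 163, 166, 167, 163, 163, 165, 160, 126, 84, 84, 83, 78, 65, 45, 45, 44, 47, 59, 81]
145 [-21.2 -52.3  29.6]
147 [-21.3 -51.2  29.6]
149 [-21.3 -50.   29.6]
151 [-21.4 -48.9  29.6]
368 [62.5 -9.7 13.5] [64.6 -7.5 18.6]
380 [69.3 -9.7 13.5] [71.6 -7.5 18.6]
384 [71.6 -9.7 13.5] [73.9 -7.5 18.6]
7.55 [ 0.5098 -0.4006  0.0913] [ 1.7991e+02 -1.2000e-01  6.5100e+00] F [ 0.1 -1.  -4.9] M [ 0.01 -0.05 -0.  ] w 0.0086
```

Request:
send_rows:
  rows:
    - [[0, 0, 0.004], [0, 0, 0], 1.0]
    - [[0, 0, 0.008], [0, 0, 0], 1.0]
    - [[0, 0, 0.01], [0, 0, 0], 1.0]
    - [[0, 0, 0.011], [0, 0, 0], 1.0]
    - [[0, 0, 0.011], [0, 0, 0], 1.0]

```text
clock: 8.05
position: [0.5095, -0.4005, 0.0794]
tcp_rot: [180.0, -0.1, 6.5]
contact_force: [-0.8, -0.6, -4.8]
width: 0.0086
```

Request:
send_rows:
  rows:
    - [[0, 0, 0.001], [0, 0, 0], 1.0]
    - [[0, 0, 0.002], [0, 0, 0], 1.0]
    - [[0, 0, 0.002], [0, 0, 0], 1.0]

```text
clock: 8.35
position: [0.5098, -0.4007, 0.0787]
tcp_rot: [179.9, -0.1, 6.5]
contact_force: [-2.5, 2.4, 3.8]
width: 0.008
```

Request:
send_rows:
  rows:
    - [[0.003, 0, 0], [0, 0, 0], 1.0]
    - [[0.006, 0, 0], [0, 0, 0], 1.0]
    - [[0.009, 0, 0], [0, 0, 0], 1.0]
    - [[0.012, 0, 0], [0, 0, 0], 1.0]
    - [[0.015, 0, 0], [0, 0, 0], 1.0]
    - [[0.015, 0, 0], [0, 0, 0], 1.0]

```text
clock: 8.95
position: [0.5226, -0.4005, 0.0786]
tcp_rot: [179.9, 0.1, 6.4]
contact_force: [-8.1, 0.7, 5.8]
width: 0.0085
```

Request:
send_rows:
  rows:
    - [[0.0015, 0, 0], [0, 0, 0], 1.0]
    - [[0.003, 0, 0], [0, 0, 0], 1.0]
    - [[0.0045, 0, 0], [0, 0, 0], 1.0]
    - [[0.0045, 0, 0], [0, 0, 0], 1.0]

```text
clock: 9.35
position: [0.5263, -0.3998, 0.0786]
tcp_rot: [179.9, 0.1, 6.4]
contact_force: [-10.3, 2.5, 8.9]
width: 0.0086
```

Request:
send_rows:
  rows:
    - [[0.001, 0, 0], [0, 0, 0], 1.0]
    - [[0.002, 0, 0], [0, 0, 0], 1.0]
    - [[0.003, 0, 0], [0, 0, 0], 1.0]
    - [[0.003, 0, 0], [0, 0, 0], 1.0]

```text
clock: 9.75
position: [0.5296, -0.3994, 0.0786]
tcp_rot: [179.9, 0.1, 6.4]
contact_force: [-10.4, 2.6, 7.4]
width: 0.0081
```

Request:
send_rows:
  rows:
    - [[0.001, 0, 0], [0, 0, 0], 1.0]
    - [[0.002, 0, 0], [0, 0, 0], 1.0]
    - [[0.002, 0, 0], [0, 0, 0], 1.0]

```text
clock: 10.05
position: [0.5315, -0.3992, 0.0787]
tcp_rot: [179.9, 0.1, 6.4]
contact_force: [-9.9, 3.5, 7.8]
width: 0.0083
```

Request:
send_rows:
  rows:
    - [[0.001, 0, 0], [0, 0, 0], 1.0]
    - [[0.002, 0, 0], [0, 0, 0], 1.0]
    - [[0.002, 0, 0], [0, 0, 0], 1.0]

```text
clock: 10.35
position: [0.5322, -0.3991, 0.0786]
tcp_rot: [180.0, 0.2, 6.3]
contact_force: [-14.5, 4.2, 11.1]
width: 0.0086
```

Request:
send_rows:
  rows:
    - [[0.001, 0, 0], [0, 0, 0], 1.0]
    - [[0.002, 0, 0], [0, 0, 0], 1.0]
    - [[0.002, 0, 0], [0, 0, 0], 1.0]

```text
clock: 10.65
position: [0.5324, -0.3991, 0.0786]
tcp_rot: [-180.0, 0.3, 6.2]
contact_force: [-20.1, 6.3, 15.0]
width: 0.0084
```

Request:
send_rows:
  rows:
    - [[-0.0025, 0, -0.001], [0, 0, 0], 1.0]
    - [[-0.0025, 0, -0.001], [0, 0, 0], 1.0]
    - [[-0.0025, 0, -0.001], [0, 0, 0], 0.6]
    - [[-0.0025, 0, -0.001], [0, 0, 0], 0.6]
    - [[-0.0025, 0, -0.001], [0, 0, 0], 0.6]
    - [[-0.0025, 0, -0.02], [0, 0, 0], 0.6]
    - [[-0.0025, 0, -0.05], [0, 0, 0], 0.6]
    - [[-0.0025, 0, -0.09], [0, 0, 0], 0.6]
    - [[-0.0025, 0, -0.12], [0, 0, 0], 0.6]
    - [[-0.0025, 0, -0.15], [0, 0, 0], 0.6]
    - [[-0.0025, 0, -0.15], [0, 0, 0], 0.6]
    - [[-0.0025, 0, -0.15], [0, 0, 0], 0.6]

```text
clock: 11.85
position: [0.5358, -0.3976, 0.2285]
tcp_rot: [179.9, -0.2, 6.5]
contact_force: [-1.0, -0.3, -0.4]
width: 0.0341
```

```bash
python3 - <<'E'
from h import *
st();a,K,T=grab('wrist','w5')
b=a[95:245,150:350,::-1];cv2.imwrite('pics/w5c.png',cv2.resize(b,None,fx=4,fy=4,interpolation=cv2.INTER_CUBIC))
E
```

```text
11.85 [ 0.5358 -0.3976  0.2285] [179.88  -0.18   6.54] F [-1.  -0.3 -0.4] M [-0.07  0.01  0.02] w 0.0341
```

View pics/w5c.png

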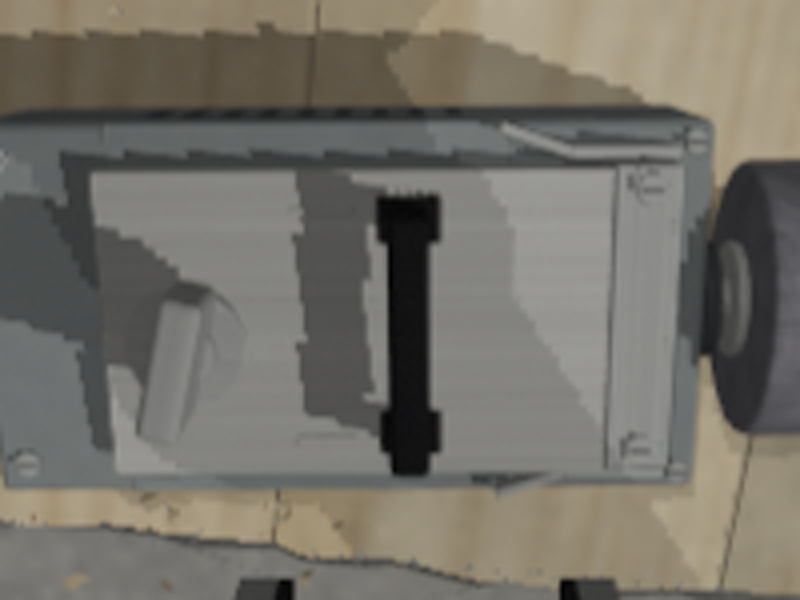

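The cover is home, with its front edge flush against the keeper at crop x≈612. The wing stands at crop (172,370), tilted clockwise.

```bash
python3 - <<'E'
from h import *
K,T=load('w5')
P=lambda L,z:np.array([ray(K,T,u/4+150,v/4+95,z) for u,v in L])
D=P([(615,168),(607,468),(90,170),(115,473)],.072);x=D[0]+D[1]-D[2]-D[3];yaw=np.arctan2(x[1],x[0]);c=D.mean(0)
print('cover',c,np.degrees(yaw),np.linalg.norm(x)/2,np.linalg.norm(D[0]+D[2]-D[1]-D[3])/2)
W=P([(163,300),(203,303),(140,433),(178,443)],.114);d=W[0]+W[1]-W[2]-W[3];print('wing',W.mean(0),np.linalg.norm(d)/2,'dir yaw of normal',np.degrees(np.arctan2(d[1],d[0]))-90)
for cc,y in((c[:2],yaw),(np.array([.518,-.398]),np.radians(6.4))): print('stud pred',cc-.04*np.array([np.cos(y),np.sin(y)]))
s=cc-.04*np.array([np.cos(y),np.sin(y)])
for p,yw in([*s,.16],-7),([*s,.11],-7): print(rel(p,yw))
E
```

```text
cover [ 0.51822509 -0.39770303  0.072     ] 6.929576988861661 0.13020324384965168 0.07941004342361785
wing [ 0.47911868 -0.40200805  0.114     ] 0.03251978881986206 dir yaw of normal -6.590199504906224
stud pred [ 0.47851728 -0.402529  ]
stud pred [ 0.47824928 -0.40245876]
([-0.0575, -0.0013, 0.0672], [0.0005, -0.0015, 0.2362])
([-0.0576, -0.0013, 0.1172], [0.0005, -0.0015, 0.2362])
```

Request:
send_rows:
  rows:
    - [[-0.03, -0.0013, 0], [0, 0, 0.12], 0.6]
    - [[-0.0572, -0.0013, 0], [0, 0, 0.229], 0.6]
    - [[-0.0572, -0.0013, 0.03], [0, 0, 0.229], 0.6]
    - [[-0.0572, -0.0013, 0.067], [0, 0, 0.229], 0.6]
    - [[-0.0572, -0.0013, 0.09], [0, 0, 0.229], 0.6]
    - [[-0.0572, -0.0013, 0.11], [0, -0.0015, 0.229], 0.6]
    - [[-0.0572, -0.0013, 0.125], [0, -0.0015, 0.229], 0.6]
    - [[-0.0572, -0.0013, 0.131], [0, -0.0015, 0.229], 0.6]
    - [[-0.0572, -0.0013, 0.131], [0, -0.0015, 0.229], 0.6]
    - [[-0.0572, -0.0013, 0.131], [0, -0.0015, 0.229], 0.6]

```text
clock: 12.9
position: [0.4787, -0.4032, 0.0974]
tcp_rot: [179.9, -0.0, -6.6]
contact_force: [0.5, -0.5, 0.8]
width: 0.0343
```

```bash
python3 - <<'E'
from h import *
st();print(rel([.4786,-.4023,.097],-6.6),arm.state()['q'].round(0))
E
```

```text
12.9 [ 0.4787 -0.4032  0.0974] [ 1.7991e+02 -5.0000e-02 -6.6200e+00] F [ 0.5 -0.5  0.8] M [-0.06 -0.01 -0.02] w 0.0343
([-0.0002, -0.0009, 0.0004], [0.0016, -0.0008, -0.0003]) [  2.  36.  51.  90. -29.  68.  52.]
```

Request:
send_rows:
  rows:
    - [[0, -0.0008, 0], [0, 0, 0], 0.75]
    - [[0, -0.0008, 0], [0, 0, 0], 0.85]
    - [[0, -0.0008, 0], [0, 0, 0], 0.9]
    - [[0, -0.0008, 0], [0, 0, 0], 1.0]
    - [[0, -0.0008, 0], [0, 0, 0], 1.0]
    - [[0, -0.0008, 0], [0, 0, 0], 1.0]
    - [[0, -0.0008, 0], [0, 0, 0], 1.0]

```text
clock: 13.6
position: [0.4784, -0.4022, 0.0968]
tcp_rot: [179.9, -0.0, -6.6]
contact_force: [-1.7, -1.0, 0.8]
width: 0.0083
```

Request:
send_rows:
  rows:
    - [[0, 0, 0], [0, 0, -0.07], 1.0]
    - [[0, 0, 0], [0, 0, -0.14], 1.0]
    - [[0, 0, 0], [0, 0, -0.21], 1.0]
    - [[0, 0, 0], [0, 0, -0.28], 1.0]
    - [[0, 0, 0], [0, 0, -0.345], 1.0]
    - [[0, 0, 0], [0, 0, -0.345], 1.0]
    - [[0, 0, 0], [0, 0, -0.345], 1.0]

```text
clock: 14.3
position: [0.4785, -0.4021, 0.0968]
tcp_rot: [179.9, 0.0, 13.0]
contact_force: [-0.7, -0.6, 1.6]
width: 0.0088
```

Request:
send_rows:
  rows:
    - [[0, 0, 0.001], [0, 0, 0], 1.0]
    - [[0, 0, 0.002], [0, 0, 0], 1.0]
    - [[0, 0, 0.003], [0, 0, 0], 1.0]
    - [[0, 0, 0.004], [0, 0, 0], 1.0]
    - [[0, 0, 0.004], [0, 0, 0], 1.0]

```text
clock: 14.8
position: [0.4785, -0.4022, 0.0926]
tcp_rot: [179.9, 0.0, 13.1]
contact_force: [-0.8, -0.5, 2.3]
width: 0.0084
```

Request:
send_rows:
  rows:
    - [[0, 0, 0.001], [0, 0, 0], 1.0]
    - [[0, 0, 0.002], [0, 0, 0], 1.0]
    - [[0, 0, 0.003], [0, 0, 0], 1.0]
    - [[0, 0, 0.004], [0, 0, 0], 1.0]
    - [[0, 0, 0.004], [0, 0, 0], 1.0]

```text
clock: 15.3
position: [0.4785, -0.4021, 0.0887]
tcp_rot: [179.9, 0.0, 13.1]
contact_force: [-0.8, -1.9, 4.1]
width: 0.0083
```

Request:
send_rows:
  rows:
    - [[0, 0, 0.001], [0, 0, 0], 1.0]
    - [[0, 0, 0.002], [0, 0, 0], 1.0]
    - [[0, 0, 0.003], [0, 0, 0], 1.0]
    - [[0, 0, 0.004], [0, 0, 0], 1.0]
    - [[0, 0, 0.004], [0, 0, 0], 1.0]

```text
clock: 15.8
position: [0.4786, -0.4021, 0.0847]
tcp_rot: [179.9, 0.0, 13.1]
contact_force: [-1.6, -1.1, 6.5]
width: 0.0089
```

Request:
send_rows:
  rows:
    - [[0, 0, 0.0005], [0, 0, 0], 1.0]
    - [[0, 0, 0.001], [0, 0, 0], 1.0]
    - [[0, 0, 0.0015], [0, 0, 0], 1.0]
    - [[0, 0, 0.0015], [0, 0, 0], 1.0]

```text
clock: 16.2
position: [0.4787, -0.4022, 0.0843]
tcp_rot: [179.9, -0.0, 13.1]
contact_force: [-4.4, 0.6, 12.7]
width: 0.0086
```

Request:
send_rows:
  rows:
    - [[0, 0, -0.0005], [0, 0, 0.03], 1.0]
    - [[0, 0, -0.0005], [0, 0, 0.08], 1.0]
    - [[0, 0, -0.0005], [0, 0, 0.13], 1.0]
    - [[0, 0, -0.0005], [0, 0, 0.2], 1.0]
    - [[0, 0, -0.0005], [0, 0, 0.2], 1.0]

```text
clock: 16.7
position: [0.4786, -0.4022, 0.0843]
tcp_rot: [179.9, -0.0, 1.5]
contact_force: [-2.6, -0.1, 10.1]
width: 0.0087
```

```bash
python3 -c "
from h import *
st();print(arm.state()['q'].round(0))"
```

```text
16.7 [ 0.4786 -0.4022  0.0843] [ 1.7993e+02 -2.0000e-02  1.5500e+00] F [-2.6 -0.1 10.1] M [ 0.    0.76 -0.07] w 0.0087
[  3.  36.  49.  91. -29.  67.  60.]
```

Request:
send_rows:
  rows:
    - [[0, 0, 0], [0, 0, 0.12], 1.0]
    - [[0, 0, 0], [0, 0, 0.24], 1.0]
    - [[0, 0, 0], [0, 0, 0.36], 1.0]
    - [[0, 0, 0], [0, 0, 0.48], 1.0]
    - [[0, 0, 0], [0, 0, 0.6], 1.0]
    - [[0, 0, 0], [0, 0, 0.72], 1.0]
    - [[0, 0, 0], [0, 0, 0.84], 1.0]
    - [[0, 0, 0], [0, 0, 0.96], 1.0]
    - [[0, 0, 0], [0, 0, 1.08], 1.0]
    - [[0, 0, 0], [0, 0, 1.2], 1.0]
    - [[0, 0, 0], [0, 0, 1.2], 1.0]
    - [[0, 0, 0], [0, 0, 1.2], 1.0]

```text
clock: 17.9
position: [0.4783, -0.4023, 0.0843]
tcp_rot: [180.0, -0.1, -67.1]
contact_force: [-5.0, 0.6, 11.6]
width: 0.0082
```

```bash
python3 -c "
from h import *
st();print(arm.state()['q'].round(0))"
```

```text
17.9 [ 0.4783 -0.4023  0.0843] [ 1.7996e+02 -7.0000e-02 -6.7090e+01] F [-5.   0.6 11.6] M [0.16 0.89 0.01] w 0.0082
[ -4.  43.  64.  91. -41.  71.  -0.]
```

Request:
send_rows:
  rows:
    - [[0, 0, 0], [0, 0, 0.04], 1.0]
    - [[0, 0, 0], [0, 0, 0.08], 1.0]
    - [[0, 0, 0], [0, 0, 0.12], 1.0]
    - [[0, 0, 0], [0, 0, 0.12], 1.0]

```text
clock: 18.3
position: [0.4783, -0.4021, 0.0843]
tcp_rot: [180.0, -0.0, -74.0]
contact_force: [-4.5, 0.8, 12.2]
width: 0.0088
```

```bash
python3 -c "
from h import *
st()"
```

```text
18.3 [ 0.4783 -0.4021  0.0843] [ 1.7998e+02 -5.0000e-02 -7.4020e+01] F [-4.5  0.8 12.2] M [0.23 0.99 0.12] w 0.0088
```

Request:
send_rows:
  rows:
    - [[0, 0, 0], [0, 0, 0.03], 1.0]
    - [[0, 0, 0], [0, 0, 0.05], 1.0]
    - [[0, 0, 0], [0, 0, 0.05], 1.0]

```text
clock: 18.6
position: [0.4782, -0.4019, 0.0843]
tcp_rot: [180.0, -0.0, -76.8]
contact_force: [-4.7, 1.8, 13.0]
width: 0.0084
```

```bash
python3 -c "
from h import *
st()"
```

```text
18.6 [ 0.4782 -0.4019  0.0843] [ 1.7998e+02 -2.0000e-02 -7.6830e+01] F [-4.7  1.8 13. ] M [0.44 1.09 0.14] w 0.0084
```

Request:
send_rows:
  rows:
    - [[0, 0, 0], [0, 0, 0.03], 1.0]
    - [[0, 0, 0], [0, 0, 0.06], 1.0]
    - [[0, 0, 0], [0, 0, 0.06], 1.0]

```text
clock: 18.9
position: [0.4782, -0.4016, 0.0843]
tcp_rot: [180.0, 0.0, -80.3]
contact_force: [-5.7, 3.9, 12.8]
width: 0.0084
```

```bash
python3 -c "
from h import *
st()"
```

```text
18.9 [ 0.4782 -0.4016  0.0843] [ 1.7998e+02  2.0000e-02 -8.0280e+01] F [-5.7  3.9 12.8] M [0.77 1.35 0.24] w 0.0084
```

Request:
send_rows:
  rows:
    - [[0, 0, 0], [0, 0, -0.03], 1.0]
    - [[0, 0, 0], [0, 0, -0.05], 1.0]
    - [[0, 0, -0.001], [0, 0, -0.05], 1.0]
    - [[0, 0, -0.002], [0, 0, -0.05], 1.0]
    - [[0, 0, -0.003], [0, 0, -0.05], 1.0]
    - [[0, 0, -0.004], [0, 0, -0.05], 1.0]
    - [[0, 0, -0.004], [0, 0, -0.05], 1.0]

```text
clock: 19.6
position: [0.4781, -0.4016, 0.0874]
tcp_rot: [179.9, 0.0, -77.4]
contact_force: [-5.6, 1.7, 2.0]
width: 0.0086
```

Request:
send_rows:
  rows:
    - [[0, 0, -0.001], [0, 0, 0], 1.0]
    - [[0, 0, -0.002], [0, 0, 0], 1.0]
    - [[0, 0, -0.002], [0, 0, 0], 1.0]

```text
clock: 19.9
position: [0.478, -0.4016, 0.0889]
tcp_rot: [179.9, 0.0, -77.4]
contact_force: [-4.5, 0.2, -3.7]
width: 0.0087
```

Request:
send_rows:
  rows:
    - [[0, 0, 0.001], [0, 0, 0], 1.0]
    - [[0, 0, 0.001], [0, 0, 0], 0.9]
    - [[0, 0, 0.001], [0, 0, 0], 0.8]
    - [[0, 0, 0.001], [0, 0, 0], 0.7]
    - [[0, 0, 0.001], [0, 0, 0], 0.6]
    - [[0, 0, 0.001], [0, 0, 0], 0.6]
    - [[0, 0, 0.001], [0, 0, 0], 0.6]
    - [[0, 0, -0.01], [0, 0, 0], 0.6]
    - [[0, 0, -0.03], [0, 0, 0], 0.6]
    - [[0, 0, -0.07], [0, 0, 0], 0.6]
    - [[0, 0, -0.11], [0, 0, 0], 0.6]
    - [[0, 0, -0.15], [0, 0, 0], 0.6]
    - [[0, 0, -0.15], [0, 0, 0], 0.6]
    - [[0, 0, -0.15], [0, 0, 0], 0.6]

```text
clock: 21.3
position: [0.4787, -0.4025, 0.2413]
tcp_rot: [-179.9, -0.2, -77.4]
contact_force: [0.5, -0.1, -0.1]
width: 0.0344
```

```bash
python3 - <<'E'
from h import *
st();a,K,T=grab('wrist','w6');b,_,_=grab('side','s6')
A=cv2.resize(a,(512,384));B=cv2.resize(b[140:215,235:355],(512,320),interpolation=cv2.INTER_CUBIC)
A=cv2.resize(A,(430,322));B=cv2.resize(B,(430,269));cv2.imwrite('pics/c6.png',np.vstack([A,B])[:,:,::-1])
E
```

```text
21.3 [ 0.4787 -0.4025  0.2413] [-1.7991e+02 -1.6000e-01 -7.7390e+01] F [ 0.5 -0.1 -0.1] M [ 0.04 -0.   -0.03] w 0.0344
```

View pics/c6.png

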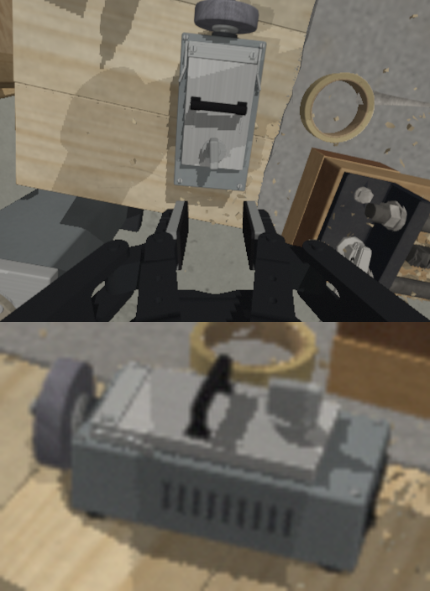

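```bash
python3 - <<'E'
from h import *
K,T=load('s6');Ti=np.linalg.inv(T)
n=np.radians(6.6-83.5+90);d=np.array([np.cos(n),np.sin(n)])*.017
for z in(.105,.114):
  for s in(1,-1):
    p=Ti@np.array([.4785+s*d[0],-.4022+s*d[1],z,1]);q=K@p[:3];u,v=q[:2]/q[2];print(z,(u-235)*3.583,(v-140)*3.583+322)
Kw,Tw=load('w6');Tw=np.linalg.inv(Tw)
for z in(.105,.114):
  for s in(1,-1):
    p=Tw@np.array([.4785+s*d[0],-.4022+s*d[1],z,1]);q=Kw@p[:3];u,v=q[:2]/q[2];print('w',z,u*.84,v*.84)
E
```

```text
0.105 265.25100327527815 377.8849186306455
0.105 319.04698462529973 385.34398804565325
0.114 266.57323573985366 365.76103978596933
0.114 320.70707043214287 373.1907261213881
w 0.105 213.51566118500614 140.4695577177575
w 0.105 213.8173394246341 169.0332448181386
w 0.114 213.4846463493289 142.2080383257978
w 0.114 213.79648992460594 171.56597522352368
```

The wing's top edge in the side view, at about (268,380) to (325,388), fits z = 0.105 (stud 9 mm down) and rules out 0.114 (stud up). Handing in.

```bash
python3 -c "
from h import *
st();print(arm.sign_off())"
```

```text
21.4 [ 0.4784 -0.4015  0.2391] [ 1.7997e+02  1.0000e-02 -7.7380e+01] F [0.7 0.5 0.3] M [ 0.05  0.06 -0.05] w 0.0341
the job is handed in; nothing more can be done
None
```

The cover is home under the keeper, and the wing stud is down, turned into its notch and staying there by itself. I handed in at 21.4 s of the 70 s allowed; no verdict was given.

- **Cover:** I gripped it by the handle, laid it on the deck short of the keeper and slid it in. It stopped with about 20 N of push and its position no longer changing. The wrist view then put it within about 1 mm of the seat I had worked out beforehand, with its front edge flush against the keeper.
- **Slot:** I first turned the stud back to where I had seen the slot, about 0.11 rad counter-clockwise of square. The pin went through at the first try with only spring force, down to the end stop at about 13 N.
- **Notch:** I turned the stud clockwise. Force rose at about 1.63 rad of turn, so I backed off 0.05 rad. When I raised the stud it stopped after about 4.6 mm and pulled back with 3.7 N, so the notch had caught.
- **Last checks:** After letting go, the side view fits a stud about 9 mm down and rules out one that sprang up. The arm was clear of everything, with under 1 N at the wrist. I did not go near the oil bottle or the slip stone, but I took no final measurement of either.

The hard stop after the notch showed only as a gradual rise in torque, not a sharp one. The deck also measured about 4 mm shorter in the image than its given length. No checks failed or disagreed otherwise.

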